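Stand the serving board up on the barbecue ledge rest

ROBOT

A 7-joint arm with a two-finger parallel gripper is mounted at the origin on the work surface. World frame = base frame: x ahead of the robot, y to its left, z up, the work surface at z = 0. Lengths are in m, angles in rad, forces in N, time in s.
With the tool pointing down it reaches from about 0.425 to 0.925 m from the base axis. Payload 6.8 kg.
Tool frame: the origin (TCP) lies midway between the tips of the shut fingers; the grasp point (between the pads) lies 19 mm behind it; z points along the fingers, y is the direction in which the jaws open and shut (so a half turn about z gives the same grasp; the last joint's range is limited). The gripper opens to 85 mm and grips with 20 to 120 N. Pads are 22 mm wide; open, the fingers measure 114 mm over their backs; the gripper's body (76 mm by 85 mm) begins 54 mm behind the grasp point. The pads swing forward as they close: fully open they stand 13 mm farther back than shut.
Start: joints at [0.999, 0.477, 0.022, 1.555, -0.011, 1.109, -0.083], TCP at [0.302, -0.604, 0.194] pointing down, gripper open.
Joint ranges: [-2.96, 2.96], [-0.34, 2.1], [-1.41, 1.46], [0.24, 2.44], [-1.37, 4.51], [0.17, 1.92], [-2.96, 2.96]. Speed limits (rad/s): [2.39, 2.39, 3.14, 3.14, 3.14, 3.14, 3.14].

INTERFACE

Orientations are given as a unit quaternion [w, x, y, z].
In Python, from station import bot, vision gives the robot as it stands.
- The arm moves only by the tool move_arm, never from a script. Its argument "increments" is text: rows parted by semicolons, each of 7 numbers parted by spaces: the opening, from 0 (shut) to 1 (fully open), then the shift along the world's x, y, z in mm, then the turn, a rotation vector about the world's x, y, z in rad. In form: grip x y z rx ry rz; .... A call has exactly 8 rows; each row shifts and turns the commanded pose from where the row before left it; what a row does not reach is not made up. A row lasts 1/8 s, in which the tool goes at most 62.5 mm and 10.7 degrees, less where a joint would pass 70% of its speed; a pose out of reach is approached as far as the arm can. A call with a gripper value outside its range is refused whole. The fingers move at their own pace and stop on an object; "newtons" is the grip in N (left out, the last holds). Time passes only in rows, so rows that do not move let the fingers close, or fill a call up. It gives the time, the measured TCP pose, the force and the opening at its end, in the units of the state.
- bot.get_obs(): the state, without advancing time (a new reading comes with each control period).
- vision.read_camera(name): name is "scene" or "top" or "wrist"; returns (picture, depth): 400x640x3 uint8, red, green, blue; 400x640 float32, m along the optical axis (not along the pixel's ray), 0 where there is no reading.
- vision.calibration(name): a dict with "fx", "fy", "cx", "cy" (pixels), "R" (3x3) and "t" (3): a world point X has camera coordinates R X + t; the wrist camera has in their place "hand_eye" (4x4, takes a point from camera to tool coordinates, whose origin is the TCP and whose axes are the flange's). Camera axes: x right, y down, z forward; pixel columns grow to the right and rows downward; lengths in m; the calibration is good to about 2 mm. A picture is of the moment at which its call begins: read the wrist's pose just before it. calibration takes no time and is no camera call.
- bot.hand_in(): hands the job in, once; it reports no verdict.
The state is a dict: "t": time; "q": joint angles; "joint_vel": joint speeds; "joint_torque": joint torques, N m; "eef_pos": TCP position; "tool_rot": TCP orientation; "contact_force": force on the tool from outside, world axes, zero at the start; "torque": the same for the moment, N m; "gripper_width": opening from 0.0 (shut) to 1.0 (fully open).
Only numpy, scipy, OpenCV 4.12 (cv2) and the standard library are available. Lean on these libraries where they do the work, as an engineer would, in place of code of your own. Each camera call takes 0.05 s, during which the arm holds its last target.

TASK

Put the bamboo board away on its rest. First push it flat along the tiled step, towards the steel bars, until its whole leading edge is squarely home against the foot of the bars; then tip the opposite, overhanging edge up and over so that the board stands on its leading edge in the gutter, leaning back on the bars. Leave the salt cellar, the citrus squeezer and the tray with its cloche where they are.

Things in the scene. Friction and masses are not known exactly. Their poses are not given: they have to be found in the camera images.
- rest: Fixed rest. White-tiled step 420 mm wide (y), top 70 mm above the table, from x = -110 to 0; then a gutter to x = 26 mm, floor 54 mm above the table; then four flat steel bars over 194 mm in y, leaning back 20 degrees, tops at 188 mm with a cross rail. Origin on the table under the middle of the step's rear top edge; x from step to bars (roughly to the robot's left), z up.
- gutter_foot (a point): Foot of the bars at the middle of the rest, where their front face meets the gutter floor (x = 26, z = 54 mm in the rest's frame). Axes as the rest.
- board: Loose bamboo board, 150 (its x) x 140 (its y) x 14 mm thick, 0.15 to 0.3 kg, too wide to grasp across. It lies flat on the step, skewed, its leading edge (+x) not yet home, the other edge (-x) overhanging the step with 70 mm free below. Origin at the centre of its underside; z up when flat.
- board_lead (a point): Middle of the board's leading (+x) end face, the one nearer the bars, at half thickness.
- board_trail (a point): Middle of the board's trailing (-x) end face, the one that overhangs the step, at half thickness.
- cellar: White ceramic salt cellar with a wooden lid, 68 mm across, 75 mm tall, loose on the step at one end. Origin at the centre of its underside.
- squeezer: White plastic citrus squeezer with a ribless cone, 76 mm across, 69 mm tall, loose on the step at the other end. Origin at the centre of its underside.
- tray: Bamboo tray 180 x 180 x 20 mm on the table to the robot's right, carrying the cloche. Origin at the centre of its underside.
- cloche: Glass cloche, 124 mm across, 132 mm tall, standing on the tray. Origin at the centre of its underside.
Things that resemble listed ones, but are neither listed nor needed, are in the scene too. Leave any orange look-alike of the board alone.

How it is judged:
On the way:
1. the board lies flat with its whole leading edge home against the foot of the bars (x of board_lead in the frame of rest above 0.021 m and angle between the x axis of board and the x axis of rest, either way round below 0.07 rad and angle between board's own z axis and vertical below 0.1 rad), for 0.2 s.
At the end, for the whole second after the job is handed in: The board stands at rest on its leading edge in the gutter (that edge between the step and the bars, on the gutter floor, within 50 mm of the rest's middle), leaning back 10 to 37 degrees from vertical on the bars; cellar, squeezer, tray and cloche within 25 mm of where they stood (angle between board's own x axis and vertical between 2.5 and 2.97 rad and x of board_lead in the frame of rest between -0.002 and 0.032 m and z of board_lead in the frame of rest between 0.047 and 0.068 m and y of board_lead in the frame of rest between -0.05 and 0.05 m and x of board_trail in the frame of rest above 0.04 m and linear speed of board below 0.02 m/s and angular speed of board below 0.1 rad/s and distance of each of cellar, squeezer, cloche, tray from where it was at the start of the episode below 0.025 m); the robot touches nothing.
It fails at once if the cellar, squeezer, tray or cloche is knocked away from its place (25 mm) (distance of any of cellar, squeezer, cloche, tray from where it was at the start of the episode above 0.025 m).
It also fails if it takes over 48 s, if anything falls off the work surface, if the arm or the gripper's body presses on something with over 40 N, if the wrist force passes 120 N, or if a joint passes its speed limit or range.

## Working session

There is one attempt and no reset: what is moved stays moved. The work goes in short steps, Python scripts to look and compute and a tool call to move; the robot and the scene stay as the last step left them, time stands still between calls to the robot, and variables do not carry over. Pictures are saved under pics/ and viewed, and the job is handed in when it is done.

Besides the shell and the picture viewer there is one more tool, called by a JSON object that holds its "method" and its "body". move_arm: Moves the arm, as the interface text tells. Its arguments: {"type":"object","properties":{"increments":{"type":"string"},"newtons":{"type":"number"}},"required":["increments"]}

```bash
mkdir -p pics; ls; cat > h.py <<'E'
from station import bot, vision
import numpy as np, cv2
def snap(n,f):
    p,d=vision.read_camera(n); cv2.imwrite('pics/'+f+'.png',p[:,:,::-1]); np.savez('pics/'+f+'.npz',p=p,d=d); return p,d
def world(n,d,u,v,dep=None):
    c=vision.calibration(n); z=d[int(v),int(u)] if dep is None else dep
    X=np.array([(u-c['cx'])/c['fx']*z,(v-c['cy'])/c['fy']*z,z]); return np.array(c['R']).T@(X-np.array(c['t']))
def plane(n,u,v,h):
    c=vision.calibration(n);R=np.array(c['R']);o=-R.T@np.array(c['t']);r=R.T@np.array([(u-c['cx'])/c['fx'],(v-c['cy'])/c['fy'],1]);return o+r*(h-o[2])/r[2]
def proj(n,X):
    c=vision.calibration(n);p=np.array(c['R'])@X+np.array(c['t']);return c['fx']*p[0]/p[2]+c['cx'],c['fy']*p[1]/p[2]+c['cy']
E
python3 - <<'E'
from h import *
o=bot.get_obs();print({k:np.round(v,3) for k,v in o.items()})
for n in('scene','top'):
    snap(n,n+'0');c=vision.calibration(n);print(n,{k:np.round(v,3).tolist() for k,v in c.items()},'cam',-np.array(c['R']).T@c['t'])
print(vision.calibration('wrist'))
E
```

```text
pics
{'t': np.float64(0.0), 'q': array([ 0.999,  0.478,  0.022,  1.556, -0.012,  1.109, -0.083]), 'joint_vel': array([-0.001, -0.002, -0.   , -0.   , -0.002,  0.   , -0.   ]), 'joint_torque': array([-1.0000e-03, -5.9646e+01,  1.6080e+00, -2.8120e+01,  1.2000e-02,
        9.0000e-03, -0.0000e+00]), 'eef_pos': array([ 0.302, -0.603,  0.193]), 'tool_rot': array([-0.001,  0.973,  0.23 , -0.   ]), 'contact_force': array([-0.012, -0.233,  0.562]), 'torque': array([-0.007, -0.025,  0.004]), 'gripper_width': np.float64(1.002)}
scene {'fx': 390.489, 'fy': 390.489, 'cx': 322.564, 'cy': 200.561, 'R': [[-0.869, 0.495, -0.009], [0.332, 0.568, -0.753], [-0.368, -0.657, -0.658]], 't': [0.55, -0.093, 1.409]} cam [1.02657585 0.70630155 0.86279896]
top {'fx': 380.738, 'fy': 380.738, 'cx': 318.907, 'cy': 198.339, 'R': [[0.013, -1.0, 0.003], [-0.996, -0.013, -0.089], [0.089, -0.001, -0.996]], 't': [-0.1, 0.576, 1.356]} cam [ 0.45429897 -0.09026307  1.40174615]
{'fx': 290.8242690063205, 'fy': 290.8242690063205, 'cx': 318.9817911844807, 'cy': 197.68039219811826, 'hand_eye': array([[-9.62403933e-05, -9.56653132e-01, -2.91229765e-01,
         7.35516289e-02],
       [ 9.99999995e-01, -9.90750173e-05, -5.01311133e-06,
        -9.28379672e-04],
       [-2.40577854e-05, -2.91229764e-01,  9.56653137e-01,
        -1.80162444e-01],
       [ 0.00000000e+00,  0.00000000e+00,  0.00000000e+00,
         1.00000000e+00]])}
```

View pics/scene0.png

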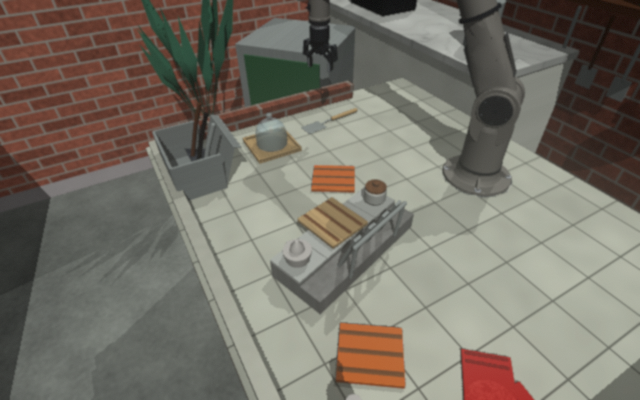

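View pics/top0.png

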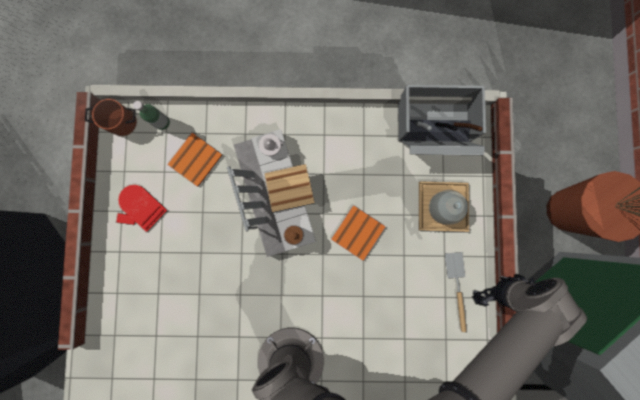

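The top view shows the board (stripes) at about (290,187), bars near (250,205), squeezer at (270,145) and cellar at (293,235). There are orange look-alikes at (358,232) and (195,160). Next I'll zoom in and measure.

```bash
python3 - <<'E'
from h import *
a=np.load('pics/top0.npz');p,d=a['p'],a['d']
cv2.imwrite('pics/topz.png',cv2.resize(p[120:270,210:340,::-1],None,fx=5,fy=5,interpolation=cv2.INTER_CUBIC)[:600*1,:][:600])
cv2.imwrite('pics/topz.png',cv2.resize(p[125:265,220:340,::-1],None,fx=4.2,fy=4.2,interpolation=cv2.INTER_CUBIC))
b=np.load('pics/scene0.npz');cv2.imwrite('pics/scz.png',cv2.resize(b['p'][160:320,260:430,::-1],None,fx=3.7,fy=3.7,interpolation=cv2.INTER_CUBIC))
# height map in world
c=vision.calibration('top');v,u=np.mgrid[125:265,220:340]
z=d[125:265,220:340];X=np.stack([(u-c['cx'])/c['fx']*z,(v-c['cy'])/c['fy']*z,z],-1)
W=(X-np.array(c['t']))@np.array(c['R'])
np.set_printoptions(linewidth=250)
print((W[::5,::5,2]*1000).astype(int))
h=W[...,2]
# board mask: height 80-90mm & colour
q=p[125:265,220:340].astype(int)
hsv=cv2.cvtColor(p[125:265,220:340],cv2.COLOR_RGB2HSV)
m=((hsv[...,1]>60)&(h>.06)&(h<.1)).astype(np.uint8)
cs,_=cv2.findContours(m,cv2.RETR_EXTERNAL,cv2.CHAIN_APPROX_NONE)
for k in cs:
    if cv2.contourArea(k)<200: continue
    r=cv2.minAreaRect(k);bx=cv2.boxPoints(r)+[220,125];print(cv2.contourArea(k),r)
    mm=np.zeros_like(m);cv2.drawContours(mm,[k],-1,1,-1);print('h',np.median(h[mm>0]))
    for x in bx:print(x,plane('top',x[0],x[1],.084))
E
```

```text
[[   0    0   -1   -4    0    0    2   -2   -3    0   -5    4   -5    0    1   -5   -1    0    0   -1    4   -6    0   -1]
 [  -2    1    7    1   -2    0   -2    3    1   -1   -2    0   74    2   -3    1    0   -2    2   -2    0    0   -1   -4]
 [   0    6   -3    6    2    1   -3    0   73  108  107   71   68   -1    5    0    1    4   -3   -1    0    0    0    3]
 [   3    0    0    0    3    1   55   72  104  121  123  103   69    2    0   -4   -3    4   -3   -1    0   -3   -3   -4]
 [  -6   -1    2   51   54   57   53   72  108  126  127  108   72   70   -6    6   -1   -3   -2    1   -1   -1    1   -1]
 [   0    3    2   52   53   50   56   72  108  105  108  110   71   66    1    2    0    2   -1    1    4   -5   -1   -1]
 [  11   -1   -1    1   55   53   51   53   70   71  102   67   73   73   -4    2    2    3   -4    4   -8    3    4    2]
 [   0    0    1    2   58   49   57   55   72   69   71   73   68   72    2   -5    0    1   -1   -3    0   -1    0    0]
 [   5    0    1    1   53   56   47   53   64   71   66   72   69   71   71    0   81   84    1    0    0    0    3
[... 2029 characters left out ...]
54   51   61   72    0    0   -1   -6    2   -6   -1    0   -5    3]
 [  -3   -2    0    1    0   -5    5   -3    3    1   54    2    0    5    0    1   -1    0    2    0    3    2   -6    4]
 [  -1   -4   -3    0    2    0    3    0   -1    0   -1    4    0    0    2    1    5    4   -6   -1    1    7   -4   -2]]
1621.0 ((68.3058853149414, 62.87647247314453), (39.806739807128906, 43.169166564941406), 77.47119140625)
h 0.08379544291406618
[262.91764832 173.12940979] [0.65810338 0.10473916 0.084     ]
[305.05883026 163.76470566] [ 0.69319399 -0.04195193  0.084     ]
[313.69412231 202.62353516] [ 0.55707538 -0.07413103  0.084     ]
[271.55294037 211.98823547] [0.52263836 0.0713129  0.084     ]
```

View pics/topz.png

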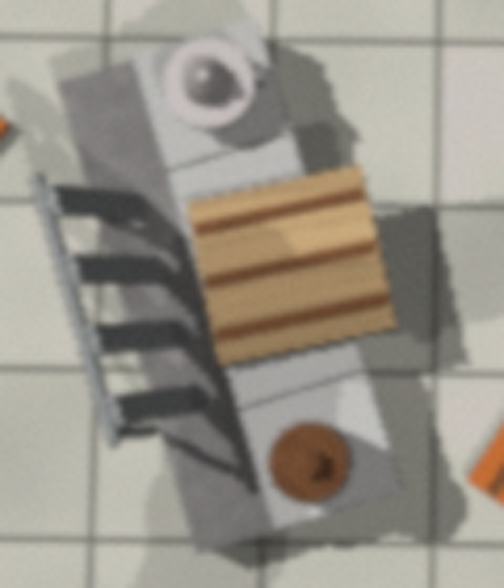

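View pics/scz.png

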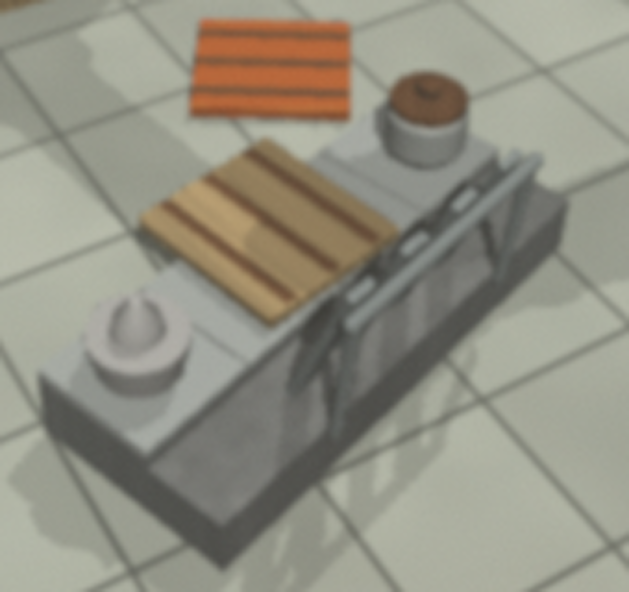

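```bash
cat > meas.py <<'E'
from h import *
def cloud(p,d,v0=100,v1=290,u0=190,u1=350):
    c=vision.calibration('top');v,u=np.mgrid[v0:v1,u0:u1]
    z=d[v0:v1,u0:u1];X=np.stack([(u-c['cx'])/c['fx']*z,(v-c['cy'])/c['fy']*z,z],-1)
    W=(X-np.array(c['t']))@np.array(c['R']); return W.reshape(-1,3),cv2.cvtColor(p[v0:v1,u0:u1],cv2.COLOR_RGB2HSV).reshape(-1,3)
E
python3 - <<'E'
from meas import *
a=np.load('pics/top0.npz');p,d=a['p'],a['d']
W,H=cloud(p,d)
h=W[:,2]
rail=W[(h>.172)&(h<.2)]
l=cv2.fitLine(rail[:,:2].astype(np.float32),cv2.DIST_HUBER,0,.001,.001).ravel();dy=l[:2]*np.sign(l[0])
print('rail dir',dy,np.degrees(np.arctan2(dy[1],dy[0])),'n',len(rail),rail[:,2].mean())
s=(rail[:,:2]-l[2:])@dy;print('ext',s.min(),s.max(),'mid',l[2:]+dy*(s.min()+s.max())/2)
# rest footprint outline: heights .04-.078 excluding board
m=(h>.04)
pts=W[m&(h<.079)&(H[:,1]<70)][:,:2]
for ang in [np.degrees(np.arctan2(dy[1],dy[0]))]:
    ex=np.array([-dy[1],dy[0]]); # toward bars? +y world
    print('ex',ex)
    st=W[(h>.063)&(h<.077)&(H[:,1]<70)][:,:2]
    print('step ext y',np.percentile(st@dy,[.3,1,99,99.7]),'x',np.percentile(st@ex,[.5,2,50,98,99.5]))
    g=W[(h>.045)&(h<.061)&(H[:,1]<70)][:,:2]
    print('gutter',np.percentile(g@dy,[.3,1,99,99.7]),'x',np.percentile(g@ex,[.5,2,50,98,99.5]))
    print('rail',l[2:]@ex)
E
```

```text
rail dir [0.9459666  0.32426414] 18.920998 n 378 0.18151348625609437
ext -0.08949247983348546 0.1314192951822952 mid [0.56259481 0.16872201]
ex [-0.32426414  0.9459666 ]
step ext y [0.37632968 0.37757079 0.79119294 0.79328505] x [-0.21757091 -0.214899   -0.16138895 -0.07402119 -0.07010579]
gutter [0.37585187 0.37842886 0.79234749 0.79444871] x [-0.18181906 -0.10477354 -0.07490564 -0.03700273 -0.03465103]
rail -0.02282393
```

```bash
python3 - <<'E'
from meas import *
a=np.load('pics/top0.npz');p,d=a['p'],a['d']
# per image row edges of gutter/rest and step; image edges by gradient
g=cv2.cvtColor(p,cv2.COLOR_RGB2GRAY).astype(float)
W,H=cloud(p,d,100,290,190,350)
Wd=W.reshape(190,160,3)
hh=cv2.medianBlur(Wd[...,2].astype(np.float32),3)
def fit(pts,nm):
    pts=np.array(pts,np.float32)
    l=cv2.fitLine(pts,cv2.DIST_WELSCH,0,.001,.001).ravel();dd=l[:2]*np.sign(l[0])
    r=(pts-l[2:])@np.array([-dd[1],dd[0]]);print(nm,np.degrees(np.arctan2(dd[1],dd[0])),l[2:],'n',len(pts),'rms mm',1e3*np.median(abs(r)))
    return l
fr=[];re=[]
for v in range(100,290):
    row=hh[v-100];
    # step/front boundary: last col with .06<h<.08 followed by <.03
    for u in range(1,159):
        if .063<row[u]<.078 and row[u+1]<.03 and all((row[u-3:u+1]>.06)&(row[u-3:u+1]<.079)): fr.append(plane('top',u+190.5,v,.07)[:2])
        if row[u]>.062 and row[u-1]<.062 and all((row[u:u+3]>.06)&(row[u:u+3]<.079)) and all((row[u-3:u]>.046)&(row[u-3:u]<.062)): re.append(plane('top',u+190-.5,v,.07)[:2])
fit(fr,'front');fit(re,'rear')
# ends: outline of everything h>.04
m=(hh>.04).astype(np.uint8);m=cv2.morphologyEx(m,cv2.MORPH_OPEN,np.ones((3,3)))
cs,_=cv2.findContours(m,cv2.RETR_EXTERNAL,cv2.CHAIN_APPROX_NONE);k=max(cs,key=cv2.contourArea)
P=np.array([Wd[y,x,:2] for x,y in k[:,0]])
# rail: per bar top points
r=W[(W[:,2]>.178)&(W[:,2]<.195)][:,:2];fit(r,'rail')
# board edges by color on plane .084
hsv=cv2.cvtColor(p,cv2.COLOR_RGB2HSV);bm=(hsv[...,1]>60).astype(np.uint8)
bm[:155]=0;bm[216:]=0;bm[:,:255]=0;bm[:,322:]=0
cs,_=cv2.findContours(bm,cv2.RETR_EXTERNAL,cv2.CHAIN_APPROX_NONE);k=max(cs,key=cv2.contourArea)
print(cv2.minAreaRect(k))
P=np.array([plane('top',x,y,.084)[:2] for x,y in k[:,0]],np.float32)
r=cv2.minAreaRect(P);print('board',r);print(cv2.boxPoints(r))
E
```

```text
front 18.105257 [ 0.59318453 -0.02488733] n 61 rms mm 0.6952809
rear 18.108652 [0.5843112  0.08820616] n 71 rms mm 0.8949138
rail 17.818066 [0.57919693 0.1755323 ] n 313 rms mm 4.3265676
((288.562255859375, 187.48643493652344), (40.361629486083984, 44.22785186767578), 77.7352294921875)
board ((0.6092113256454468, 0.014054358005523682), (0.14176975190639496, 0.1536829024553299), 13.055717468261719)
[[ 0.5228004   0.07289673]
 [ 0.5575171  -0.07681359]
 [ 0.69562227 -0.04478802]
 [ 0.66090554  0.10492231]]
```

The step edges give a rest yaw of about 18.1° and an origin of about (0.587, 0.089). The board is skewed by about -5°, with its lead near x = -3 mm. I'll move above it for a closer wrist view.

{"method": "move_arm", "body": {"increments": "1 5 10 30 0 0 0.089; 1 18 41 30 0 0 0.089; 1 20 45 20 0 0 0.089; 1 20 45 20 0 0 0.089; 1 20 45 20 0 0 0.089; 1 20 45 16 0 0 0.089; 1 20 45 0 0 0 0.089; 1 20 45 0 0 0 0.089"}}

```text
t: 1.1
eef_pos: [0.4453, -0.2811, 0.33]
tool_rot: [0.0, 0.831, 0.556, -0.0]
contact_force: [0.3, -1.0, -0.5]
gripper_width: 1.001
```

{"method": "move_arm", "body": {"increments": "1 20 45 0 0 0 0.089; 1 20 45 0 0 0 0.089; 1 20 45 0 0 0 0.089; 1 20 45 0 0 0 0.089; 1 20 45 0 0 0 0.089; 1 20 45 0 0 0 0.089; 1 20 45 0 0 0 0.089; 1 12 29 0 0 0 0.089"}}

```text
t: 2.1
eef_pos: [0.5971, 0.064, 0.3295]
tool_rot: [-0.001, 0.584, 0.811, 0.0]
contact_force: [0.8, -0.7, 0.4]
gripper_width: 0.998
```

```bash
python3 - <<'E'
from h import *
o=bot.get_obs();print({k:np.round(v,3) for k,v in o.items()})
snap('wrist','w1')
E
```

```text
{'t': np.float64(2.1), 'q': array([ 0.232,  0.314, -0.575,  1.529,  0.172,  1.351, -0.036]), 'joint_vel': array([-0.294,  0.24 , -0.162, -0.27 ,  0.179,  0.102,  0.238]), 'joint_torque': array([  0.948, -49.601,  -4.773, -29.47 ,  -0.313,  -0.166,  -0.459]), 'eef_pos': array([0.597, 0.064, 0.329]), 'tool_rot': array([-0.001,  0.584,  0.811,  0.   ]), 'contact_force': array([ 0.796, -0.694,  0.417]), 'torque': array([ 0.007, -0.011, -0.001]), 'gripper_width': np.float64(0.998)}
```

View pics/w1.png

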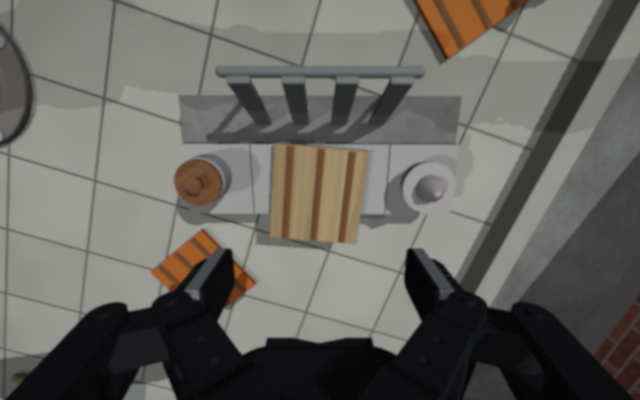

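The wrist view is square to the rest. The board covers about (272–368, 143–243), its lead edge skewed and just over the step's rear edge (row ~143). The cellar is at (199,182), the squeezer at (430,187) and the bars are above. I'll measure the rest and board from this second view.

```bash
cat >> h.py <<'E'
from scipy.spatial.transform import Rotation as Rn
def wplane(o,u,v,h):
    c=vision.calibration('wrist');E=np.array(c['hand_eye']);w,x,y,z=o['tool_rot'];R=Rn.from_quat([x,y,z,w]).as_matrix()
    oo=np.array(o['eef_pos'])+R@E[:3,3];r=R@E[:3,:3]@np.array([(u-c['cx'])/c['fx'],(v-c['cy'])/c['fy'],1]);return oo+r*(h-oo[2])/r[2]
TH=np.radians(18.1);EX=np.array([-np.sin(TH),np.cos(TH)]);EY=np.array([-np.cos(TH),-np.sin(TH)]);O=np.array([.5874,.0892])
def rest(P): r=np.array(P)[...,:2]-O; return np.stack([r@EX,r@EY],-1)
def unrest(x,y): return O+x*EX+y*EY
E
python3 - <<'E'
from h import *
o=bot.get_obs();snap('wrist','w2');a=np.load('pics/w2.npz');p,d=a['p'],a['d'];print(o['joint_vel'].round(3))
hsv=cv2.cvtColor(p,cv2.COLOR_RGB2HSV)
m=((hsv[...,1]>60)).astype(np.uint8);m[:130]=0;m[255:]=0;m[:,:262]=0;m[:,375:]=0
cs,_=cv2.findContours(m,cv2.RETR_EXTERNAL,cv2.CHAIN_APPROX_NONE);k=max(cs,key=cv2.contourArea)
P=np.array([wplane(o,x,y,.084)[:2] for x,y in k[:,0]],np.float32)
r=cv2.minAreaRect(P);print('board',r);print((rest(cv2.boxPoints(r))*1000).round(1))
print('depth heights')
g=cv2.cvtColor(p,cv2.COLOR_RGB2GRAY)
g=cv2.GaussianBlur(g,(3,3),0).astype(int)
def fit(pts,nm):
    pts=np.array(pts,np.float32);l=cv2.fitLine(pts,cv2.DIST_WELSCH,0,.001,.001).ravel();dd=l[:2]*np.sign(l[0])
    print(nm,np.degrees(np.arctan2(dd[1],dd[0])).round(2),(rest(l[2:])*1000).round(1),len(pts))
re=[];fr=[];ends=[[],[]]
for u in list(range(210,268))+list(range(375,405)):
    v=135+np.argmax(np.diff(g[135:152,u]));re.append(wplane(o,u,v+.5,.07)[:2])
    v=205+np.argmin(np.diff(g[205:222,u]));fr.append(wplane(o,u,v+.5,.07)[:2])
fit(re,'rear');fit(fr,'front')
# ends in gutter rows (h=.054)
for v in range(105,138):
    l=172+np.argmax(abs(np.diff(g[v,172:192])));rr=452+np.argmax(abs(np.diff(g[v,452:472])))
    ends[0].append(rest(wplane(o,l+.5,v,.054))[1]);ends[1].append(rest(wplane(o,rr+.5,v,.054))[1])
print('ends y',np.median(ends,axis=1),np.median(ends,axis=1).mean())
c=vision.calibration('wrist')
for (u,v) in[(320,190),(255,170),(255,120)]:print(u,v,d[v,u])
E
```

```text
[ 0.028 -0.036  0.019  0.048 -0.034 -0.001 -0.041]
board ((0.6085454821586609, 0.013708248734474182), (0.1393955796957016, 0.15224388241767883), 13.051751136779785)
[[   3.6   66.1]
 [-148.    79.5]
 [-160.3  -59.4]
 [  -8.6  -72.8]]
depth heights
rear 18.02 [ -1.8 -14.6] 88
front 18.13 [-112.5   87.4] 88
ends y [ 0.21203667 -0.21028144] 0.0008776172086356615
320 190 0.4412926
255 170 0.4459898
255 120 0.40733784
```

Both views agree to about 2 mm: skew 5°, lead mid-point near x = -2 mm. I'll go in front of the trailing edge and down, with the open fingers as a two-point pusher.

{"method": "move_arm", "body": {"increments": "1 13 -40 -10 0 0 0; 1 13 -40 -20 0 0 0; 1 13 -39 -40 0 0 0; 1 12 -38 -40 0 0 0; 1 0 0 -50 0 0 -0.003; 1 0 0 -50 0 0 0; 1 0 0 -40 0 0 0; 1 0 0 -20 0 0 0"}}

```text
t: 3.2
eef_pos: [0.6459, -0.0969, 0.0573]
tool_rot: [-0.002, 0.589, 0.808, -0.001]
contact_force: [-0.2, 0.1, 0.3]
gripper_width: 0.999
```

```bash
python3 - <<'E'
from h import *
o=bot.get_obs();print({k:np.round(v,4) for k,v in o.items()},rest(o['eef_pos']))
p,d=snap('scene','s2')
cv2.imwrite('pics/s2z.png',cv2.resize(p[100:320,220:480,::-1],None,fx=2.7,fy=2.7,interpolation=cv2.INTER_CUBIC))
E
```

```text
{'t': np.float64(3.2), 'q': array([ 0.3662,  0.6291, -0.4419,  1.6918,  0.3277,  0.899 ,  0.1036]), 'joint_vel': array([-0.0504,  0.1593,  0.0557,  0.0595,  0.1072, -0.2586, -0.0802]), 'joint_torque': array([ 4.80000e-02, -6.19491e+01, -6.53730e+00, -2.28455e+01,
       -9.39000e-02,  1.79300e-01,  5.75000e-02]), 'eef_pos': array([ 0.6459, -0.0969,  0.0573]), 'tool_rot': array([-0.0016,  0.5885,  0.8085, -0.0013]), 'contact_force': array([-0.1567,  0.1408,  0.3009]), 'torque': array([-0.0529,  0.0291, -0.0531]), 'gripper_width': np.float64(0.9988)} [-0.19509035  0.00226587]
```

View pics/s2z.png

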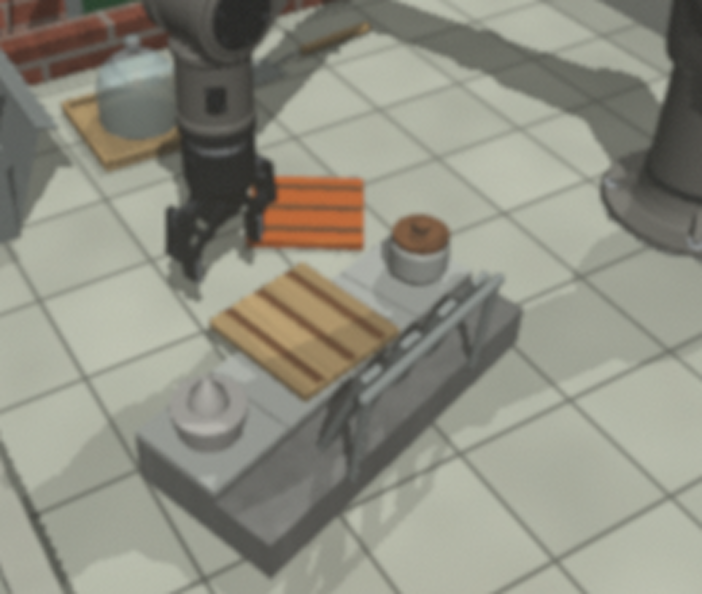

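{"method": "move_arm", "body": {"increments": "1 -2.5 7.6 0 0 0 0; 1 -2.5 7.6 0 0 0 0; 1 -1.6 4.8 0 0 0 0; 1 -1.6 4.8 0 0 0 0; 1 -1.6 4.8 0 0 0 0; 1 -1.6 4.8 0 0 0 0; 1 -1.6 4.8 0 0 0 0; 1 0 0 0 0 0 0"}}

```text
t: 4.25
eef_pos: [0.6348, -0.0559, 0.06]
tool_rot: [-0.0, 0.588, 0.809, 0.0]
contact_force: [-0.6, -0.3, -0.6]
gripper_width: 0.996
```

```bash
cat > look.py <<'E'
from h import *
import sys
o=bot.get_obs();print({k:np.round(o[k],4) for k in('t','eef_pos','tool_rot','contact_force','torque','q')},(rest(o['eef_pos'])*1e3).round(1))
f=sys.argv[1]
p,d=snap('top',f)
hsv=cv2.cvtColor(p,cv2.COLOR_RGB2HSV);bm=(hsv[...,1]>60).astype(np.uint8)
bm[:150]=0;bm[216:]=0;bm[:,:235]=0;bm[:,322:]=0
cs,_=cv2.findContours(bm,cv2.RETR_EXTERNAL,cv2.CHAIN_APPROX_NONE);k=max(cs,key=cv2.contourArea)
r=cv2.minAreaRect(np.array([plane('top',x,y,.084)[:2] for x,y in k[:,0]],np.float32));print('board',r);print((rest(cv2.boxPoints(r))*1000).round(1))
cv2.imwrite('pics/'+f+'z.png',cv2.resize(p[125:265,220:340,::-1],None,fx=4.2,fy=4.2,interpolation=cv2.INTER_CUBIC))
E
python3 look.py t3
```

```text
{'t': np.float64(4.25), 'eef_pos': array([ 0.6348, -0.0559,  0.06  ]), 'tool_rot': array([-1.000e-04,  5.875e-01,  8.092e-01,  1.000e-04]), 'contact_force': array([-0.5965, -0.2903, -0.6269]), 'torque': array([-0.0245, -0.0142,  0.0272]), 'q': array([ 0.3165,  0.6032, -0.4515,  1.7339,  0.3267,  0.8797,  0.0386])} [-152.6   -0. ]
board ((0.601200520992279, 0.041573330760002136), (0.13868311047554016, 0.09713980555534363), 14.325260162353516)
[[   3.5   67.7]
 [ -93.5   74.1]
 [-102.6  -64.3]
 [  -5.7  -70.7]]
```

View pics/t3z.png

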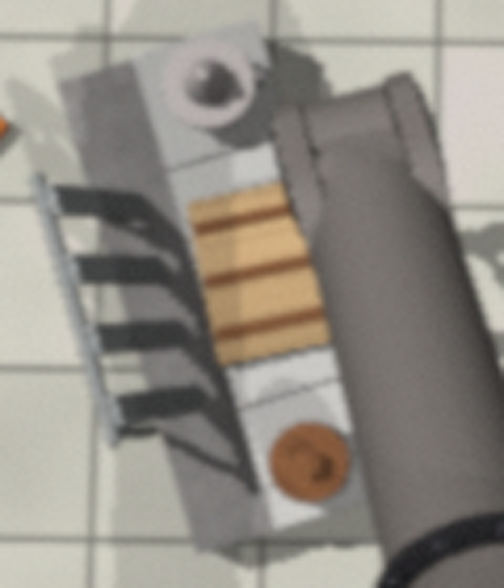

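```bash
python3 - <<'E'
from h import *
p,d=snap('scene','s3')
q,_=snap('wrist','w3')
A=cv2.resize(p[140:300,240:400,::-1],None,fx=3.5,fy=3.5,interpolation=cv2.INTER_CUBIC);cv2.imwrite('pics/s3z.png',A)
for x in(-.1526,):
  for y in(-.05,.05):
    X=np.append(unrest(x,y),.073);print(proj('scene',X))
E
```

```text
(np.float64(300.80141768562356), np.float64(219.82750766257155))
(np.float64(323.8140686350002), np.float64(202.81166108549667))
```

View pics/s3z.png

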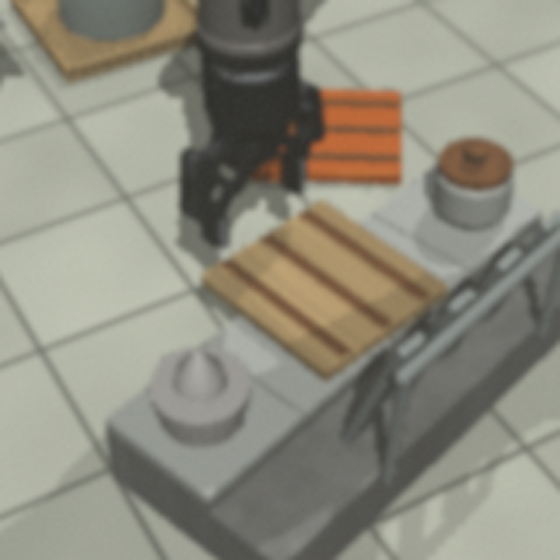

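View pics/w3.png

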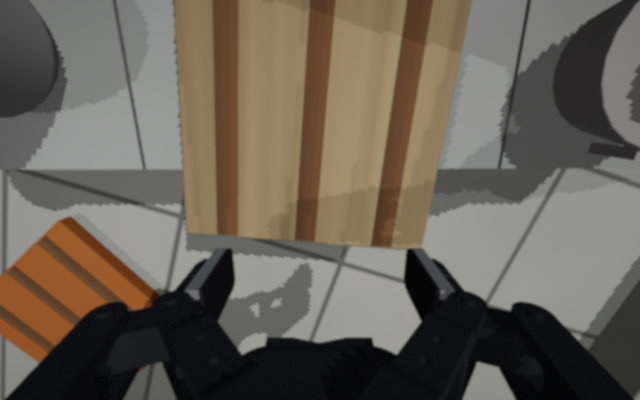

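```bash
python3 - <<'E'
from h import *
o=bot.get_obs()
a=np.load('pics/w3.npz')['d']
for u,v in((410,252),(230,252),(430,262),(420,246)):
    print(u,v,[(h,(rest(wplane(o,u,v,h))*1e3).round(0).tolist()) for h in(.06,.073,.084,.1)],a[v,u])
for u,v in((301,208),(297,203)): print([(h,(rest(plane('scene',u,v,h))*1e3).round(0).tolist()) for h in(.06,.073,.084,.1)])
c=vision.calibration('wrist');E=np.array(c['hand_eye'])
for u,v in((410,256),(232,256),(425,275)):
    z=a[v,u];X=np.array([(u-c['cx'])/c['fx']*z,(v-c['cy'])/c['fy']*z,z,1]);print('tool',(E@X*1e3).round(1))
E
```

```text
410 252 [(0.06, [-172.0, -62.0]), (0.073, [-166.0, -57.0]), (0.084, [-160.0, -53.0]), (0.1, [-152.0, -48.0])] 0.13536686
230 252 [(0.06, [-172.0, 62.0]), (0.073, [-165.0, 58.0]), (0.084, [-160.0, 54.0]), (0.1, [-151.0, 48.0])] 0.1401209
430 262 [(0.06, [-180.0, -76.0]), (0.073, [-173.0, -71.0]), (0.084, [-167.0, -66.0]), (0.1, [-158.0, -59.0])] 0.1254888
420 246 [(0.06, [-168.0, -68.0]), (0.073, [-161.0, -63.0]), (0.084, [-156.0, -59.0]), (0.1, [-148.0, -53.0])] 0.17270556
[(0.06, [-199.0, -3.0]), (0.073, [-188.0, -13.0]), (0.084, [-179.0, -21.0]), (0.1, [-166.0, -33.0])]
[(0.06, [-224.0, 5.0]), (0.073, [-213.0, -5.0]), (0.084, [-204.0, -13.0]), (0.1, [-191.0, -26.0])]
tool [   9.2   41.9  -57.8 1000. ]
tool [   6.   -43.5  -51.9 1000. ]
tool [  11.7   41.5  -78.2 1000. ]
```

```bash
python3 - <<'E'
from h import *
c=vision.calibration('wrist');E=np.linalg.inv(np.array(c['hand_eye']))
for P in((.011,.0425,-.013),(-.011,.0425,-.013),(.011,.0425,-.03),(.011,.0425,-.055),(.011,.057,-.013)):
    q=E@np.append(P,1);print(P,c['fx']*q[0]/q[2]+c['cx'],c['fy']*q[1]/q[2]+c['cy'],q[2])
a=np.load('pics/w3.npz')['d']
print(a[236:300:3,405:450:4].round(3))
E
```

```text
(0.011, 0.0425, -0.013) 389.4882087991719 218.14891345229583 0.1785047676784992
(-0.011, 0.0425, -0.013) 387.05222203198906 250.54855746640135 0.1849017372761698
(0.011, 0.0425, -0.03) 396.5391898801678 229.06185118090664 0.16223929699270961
(0.011, 0.0425, -0.055) 409.9207603894488 249.7727627549556 0.13831948716066608
(0.011, 0.057, -0.013) 413.1164185828325 218.15172496974438 0.1784963018348059
[[0.169 0.169 0.169 0.169 0.17  0.262 0.262 0.261 0.261 0.262 0.261 0.262]
 [0.171 0.17  0.171 0.17  0.171 0.262 0.262 0.262 0.262 0.262 0.263 0.262]
 [0.171 0.171 0.17  0.172 0.171 0.263 0.263 0.263 0.263 0.263 0.262 0.262]
 [0.171 0.17  0.171 0.172 0.173 0.264 0.264 0.264 0.263 0.264 0.264 0.265]
 [0.172 0.139 0.139 0.138 0.138 0.264 0.264 0.265 0.265 0.264 0.265 0.265]
 [0.266 0.137 0.135 0.135 0.136 0.265 0.265 0.266 0.265 0.267 0.265 0.266]
 [0.144 0.137 0.133 0.132 0.132 0.133 0.265 0.266 0.265 0.267 0.266 0.267]
 [0.144 0.137 0.132 0.129 0.13  0.129 0.129 0.267 0.268 0.267 0.268 0.267]
 [0.143 0.137 0.132 0.126 0.127 0.127 0.126 0.136 0.136 0.268 0.268 0.267]
 [0.143 0.137 0.131 0.12
[... 251 characters left out ...]
0.118 0.126 0.125 0.126]
 [0.144 0.138 0.132 0.126 0.12  0.116 0.116 0.115 0.    0.117 0.123 0.123]
 [0.143 0.137 0.132 0.126 0.12  0.116 0.113 0.114 0.113 0.114 0.121 0.12 ]
 [0.145 0.137 0.132 0.126 0.121 0.116 0.112 0.112 0.111 0.112 0.113 0.12 ]
 [0.143 0.138 0.133 0.    0.121 0.117 0.112 0.109 0.11  0.11  0.108 0.11 ]
 [0.144 0.137 0.132 0.127 0.121 0.116 0.113 0.108 0.107 0.108 0.109 0.108]
 [0.278 0.137 0.131 0.125 0.12  0.118 0.112 0.108 0.107 0.106 0.107 0.107]
 [0.278 0.137 0.131 0.127 0.121 0.116 0.113 0.108 0.107 0.107 0.106 0.103]
 [0.28  0.138 0.132 0.126 0.122 0.116 0.112 0.108 0.107 0.107 0.108 0.101]
 [0.281 0.28  0.132 0.126 0.122 0.115 0.112 0.108 0.107 0.108 0.1   0.1  ]]
```

The wrist depth and the scene ray both put the open fingertips about 50 mm behind the TCP, so they hover above the board and have touched nothing. I'll back off, close to half, and measure the tips.

{"method": "move_arm", "body": {"increments": "0.5 3.1 -9.5 5 0 0 0; 0.5 3.1 -9.5 5 0 0 0; 0.5 3.1 -9.5 5 0 0 0; 0.5 3.1 -9.5 5 0 0 0; 0.5 0 0 0 0 0 0; 0.5 0 0 0 0 0 0; 0.5 0 0 0 0 0 0; 0.5 0 0 0 0 0 0"}}

```text
t: 5.4
eef_pos: [0.6472, -0.094, 0.0798]
tool_rot: [-0.0, 0.588, 0.809, -0.0]
contact_force: [0.1, -0.6, 0.3]
gripper_width: 0.498
```

```bash
python3 - <<'E'
from h import *
o=bot.get_obs();print(o['gripper_width'],o['eef_pos'],rest(o['eef_pos']))
p,d=snap('wrist','w4');s,_=snap('scene','s4')
cv2.imwrite('pics/s4z.png',cv2.resize(s[140:300,240:400,::-1],None,fx=3.5,fy=3.5,interpolation=cv2.INTER_CUBIC))
c=vision.calibration('wrist');E=np.array(c['hand_eye'])
v,u=np.mgrid[150:400,200:440];z=d[150:400,200:440]
X=np.stack([(u-c['cx'])/c['fx']*z,(v-c['cy'])/c['fy']*z,z,z*0+1],-1)@E.T
T=X[...,:3][(z>0.02)&(X[...,2]<-.0)&(abs(X[...,0])<.03)]*1e3
for lo in range(-80,0,5):
    t=T[(T[:,2]>lo)&(T[:,2]<=lo+5)]
    if len(t)>5: print(lo,len(t),'x',np.percentile(t[:,0],[2,98]).round(0),'|y|',np.percentile(abs(t[:,1]),[2,98]).round(0))
E
```

```text
0.4981716974227795 [ 0.64720544 -0.09400108  0.07984626] [-1.92715645e-01  7.02448873e-05]
-80 769 x [-9. 13.] |y| [20. 31.]
-75 420 x [-9. 13.] |y| [20. 29.]
-70 500 x [-9. 12.] |y| [20. 35.]
-65 438 x [-9. 12.] |y| [20. 35.]
-60 412 x [-9. 12.] |y| [20. 35.]
-55 366 x [-9. 12.] |y| [20. 35.]
-50 283 x [-9. 12.] |y| [20. 34.]
-45 148 x [-9. 12.] |y| [20. 28.]
-40 11 x [-6.  8.] |y| [20. 23.]
```

View pics/w4.png

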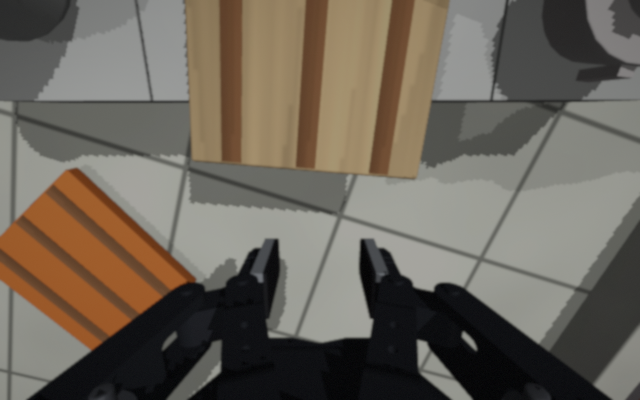

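View pics/s4z.png

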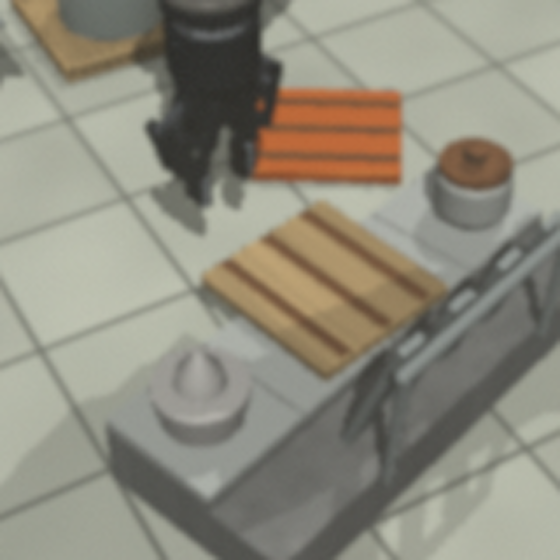

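```bash
python3 - <<'E'
from h import *
d=np.load('pics/s4.npz')['d']
for u,v in((298.6,198),(298,196),(311,190)): print([(h,(rest(plane('scene',u,v,h))*1e3).round(0).tolist()) for h in(.08,.1,.11,.12,.13)])
for v in range(188,202,2):
  print(v,[ (round(float(world('scene',d,u,v)[2])*1000), (rest(world('scene',d,u,v))*1000).round().astype(int).tolist()) for u in (296,298,300)])
E
```

```text
[(0.08, [-220.0, 9.0]), (0.1, [-203.0, -7.0]), (0.11, [-194.0, -14.0]), (0.12, [-186.0, -22.0]), (0.13, [-177.0, -30.0])]
[(0.08, [-228.0, 15.0]), (0.1, [-211.0, -1.0]), (0.11, [-202.0, -9.0]), (0.12, [-194.0, -17.0]), (0.13, [-185.0, -25.0])]
[(0.08, [-218.0, 63.0]), (0.1, [-201.0, 45.0]), (0.11, [-193.0, 37.0]), (0.12, [-184.0, 28.0]), (0.13, [-175.0, 20.0])]
188 [(165, [-184, -32]), (166, [-178, -30]), (-5, [-327, 118])]
190 [(156, [-185, -31]), (156, [-181, -27]), (-1, [-316, 107])]
192 [(149, [-185, -32]), (145, [-184, -25]), (0, [-308, 98])]
194 [(142, [-185, -32]), (141, [-182, -27]), (138, [-180, -21])]
196 [(137, [-184, -34]), (135, [-181, -29]), (131, [-179, -22])]
198 [(128, [-185, -33]), (125, [-183, -28]), (1, [-285, 75])]
200 [(2, [-286, 58]), (1, [-282, 63]), (-2, [-279, 69])]
```

The scene depth confirms it: at half opening the tips sit 41 mm above the reported TCP. I'll correct for that by lowering 46 mm, then push.

{"method": "move_arm", "body": {"increments": "0.5 0 0 -15 0 0 0; 0.5 0 0 -20 0 0 0; 0.5 0 0 -11 0 0 0; 0.5 -2.5 7.6 0 0 0 0; 0.5 -2.5 7.6 0 0 0 0; 0.5 -1.6 4.8 0 0 0 0; 0.5 -1.6 4.8 0 0 0 0; 0.5 -1.6 4.8 0 0 0 0"}}

```text
t: 6.5
eef_pos: [0.6382, -0.0652, 0.0346]
tool_rot: [0.001, 0.588, 0.809, 0.0]
contact_force: [0.7, -1.4, -0.0]
gripper_width: 0.503
```

```bash
python3 look.py t5
```

```text
{'t': np.float64(6.5), 'eef_pos': array([ 0.6382, -0.0652,  0.0346]), 'tool_rot': array([8.000e-04, 5.881e-01, 8.088e-01, 2.000e-04]), 'contact_force': array([ 0.7066, -1.448 , -0.0486]), 'torque': array([-0.222 , -0.2386, -0.0851]), 'q': array([ 0.3174,  0.639 , -0.4355,  1.7383,  0.3458,  0.8394,  0.0377])} [-162.5   -0.3]
board ((0.6000044345855713, 0.03662260249257088), (0.13938575983047485, 0.11606062948703766), 14.833106994628906)
[[ 8.000e+00  7.060e+01]
 [-1.079e+02  7.720e+01]
 [-1.158e+02 -6.190e+01]
 [ 1.000e-01 -6.850e+01]]
```

{"method": "move_arm", "body": {"increments": "0.5 -1.2 3.8 0 0 0 0; 0.5 -1.2 3.8 0 0 0 0; 0.5 -1.2 3.8 0 0 0 0; 0.5 -1.2 3.8 0 0 0 0; 0.5 -0.9 2.9 0 0 0 0; 0.5 -0.6 1.9 0 0 0 0; 0.5 0 0 0 0 0 0; 0.5 0 0 0 0 0 0"}}

```text
t: 7.55
eef_pos: [0.6309, -0.0446, 0.0338]
tool_rot: [-0.0, 0.588, 0.809, -0.0]
contact_force: [0.6, 0.3, -0.1]
gripper_width: 0.498
```

```bash
python3 look.py t6; python3 - <<'E'
from h import *
o=bot.get_obs();p,d=snap('wrist','w6')
hsv=cv2.cvtColor(p,cv2.COLOR_RGB2HSV)
E
```

```text
{'t': np.float64(7.55), 'eef_pos': array([ 0.6309, -0.0446,  0.0338]), 'tool_rot': array([-4.000e-04,  5.878e-01,  8.090e-01, -0.000e+00]), 'contact_force': array([ 0.5591,  0.3218, -0.1439]), 'torque': array([ 0.013 ,  0.0382, -0.0111]), 'q': array([ 0.2906,  0.6298, -0.4389,  1.7592,  0.3453,  0.8302,  0.004 ])} [-140.7    0.2]
board ((0.587668776512146, 0.05751028656959534), (0.14026418328285217, 0.10810656100511551), 17.908336639404297)
[[ 24.1  79.5]
 [-84.   79.9]
 [-84.5 -60.4]
 [ 23.6 -60.7]]
```

View pics/t6z.png

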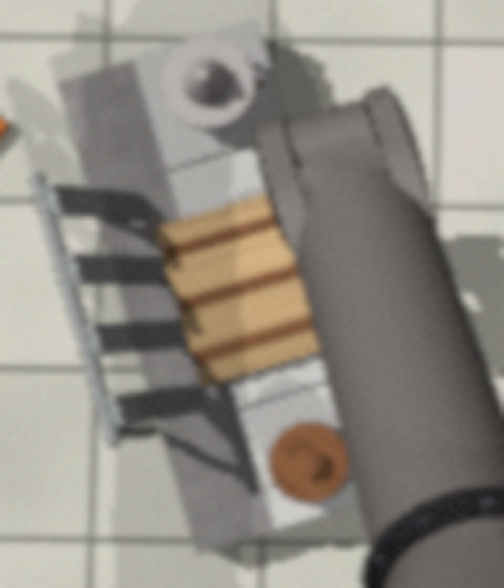

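View pics/w6.png

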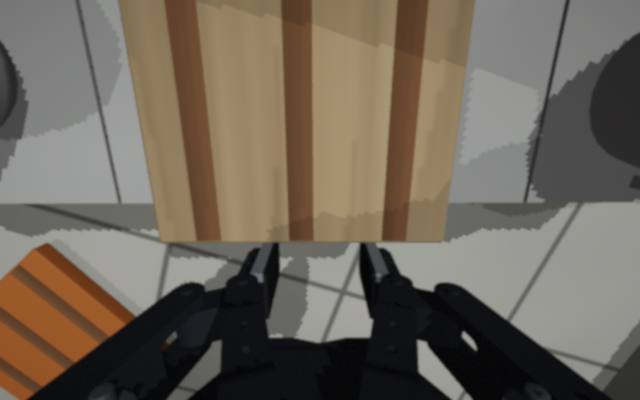

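The board is now square (17.9° against 18.1°), with its lead at about 24 mm. I'll push gently until it touches the bars.

{"method": "move_arm", "body": {"increments": "0.5 -0.5 1.4 0 0 0 0; 0.5 -0.5 1.4 0 0 0 0; 0.5 -0.5 1.4 0 0 0 0; 0.5 -0.3 1 0 0 0 0; 0.5 -0.3 1 0 0 0 0; 0.5 -0.3 1 0 0 0 0; 0.5 0 0 0 0 0 0; 0.5 0 0 0 0 0 0"}}

```text
t: 8.65
eef_pos: [0.6289, -0.0374, 0.0341]
tool_rot: [-0.0, 0.588, 0.809, 0.0]
contact_force: [-0.6, -0.3, -0.7]
gripper_width: 0.504
```

```bash
python3 look.py t7
```

```text
{'t': np.float64(8.65), 'eef_pos': array([ 0.6289, -0.0374,  0.0341]), 'tool_rot': array([-1.000e-04,  5.878e-01,  8.090e-01,  1.000e-04]), 'contact_force': array([-0.5688, -0.2557, -0.6657]), 'torque': array([ 0.0025, -0.057 ,  0.0099]), 'q': array([ 0.2807,  0.6258, -0.4398,  1.766 ,  0.3454,  0.8268, -0.0086])} [-1.332e+02 -1.000e-01]
board ((0.5855283141136169, 0.0645490288734436), (0.14033572375774384, 0.10444801300764084), 18.161174774169922)
[[ 29.3  79.7]
 [-75.1  79.5]
 [-75.  -60.8]
 [ 29.4 -60.7]]
```

{"method": "move_arm", "body": {"increments": "0.5 -0.3 1 0 0 0 0; 0.5 -0.3 1 0 0 0 0; 0.5 -0.3 1 0 0 0 0; 0.5 -0.3 1 0 0 0 0; 0.5 0 0 0 0 0 0; 0.5 0 0 0 0 0 0; 0.5 0 0 0 0 0 0; 0.5 0 0 0 0 0 0"}}

```text
t: 9.7
eef_pos: [0.6283, -0.0355, 0.0342]
tool_rot: [0.001, 0.588, 0.809, -0.0]
contact_force: [2.0, -5.1, 0.5]
gripper_width: 0.5
```

```bash
python3 look.py t8
```

```text
{'t': np.float64(9.7), 'eef_pos': array([ 0.6283, -0.0355,  0.0342]), 'tool_rot': array([ 9.000e-04,  5.883e-01,  8.086e-01, -4.000e-04]), 'contact_force': array([ 2.0257, -5.1155,  0.4947]), 'torque': array([-0.9704, -0.422 ,  0.1165]), 'q': array([ 0.2758,  0.624 , -0.4385,  1.7688,  0.3471,  0.8249, -0.0154])} [-1.312e+02 -1.000e-01]
board ((0.5844969749450684, 0.06732562184333801), (0.14026418328285217, 0.10248301178216934), 17.908336639404297)
[[ 31.6  79.5]
 [-70.9  79.9]
 [-71.4 -60.4]
 [ 31.1 -60.7]]
```

The board is home: lead about 31 mm on both corners, square within 0.2°, with a steady 5.5 N against the bars. Next I'll back off, rise and tilt the tool 50°, so the fingertips can hook under the overhang.

{"method": "move_arm", "body": {"increments": "0.5 2.5 -9 0 0 0 0; 0.5 2.5 -9 5 0 0 0; 0.5 2 -10 20 0.138 0.045 0; 0.5 2 -10 20 0.138 0.045 0; 0.5 2 -10 20 0.138 0.045 0; 0.5 2 -10 20 0.138 0.045 0; 0.5 0 -10 20 0.138 0.045 0; 0.5 0 0 11 0.138 0.045 0"}}

```text
t: 10.75
eef_pos: [0.6417, -0.1044, 0.1518]
tool_rot: [-0.341, 0.533, 0.732, 0.25]
contact_force: [1.4, 0.4, -1.0]
gripper_width: 0.497
```

```bash
cat > st.py <<'E'
from h import *
o=bot.get_obs();w,x,y,z=o['tool_rot'];R=Rn.from_quat([x,y,z,w]).as_matrix()
r=rest(o['eef_pos']);e3=np.append(EX,0)
def pt(a,b,c): X=np.array(o['eef_pos'])+R@np.array([a,b,c])/1e3; return np.append(rest(X),X[2])*1e3
print('t',round(float(o['t']),2),'TCP rest',(r*1e3).round(1),'z',round(o['eef_pos'][2]*1e3,1),'alpha',np.degrees(np.arcsin(-R[2,2])).round(1),'tool z in rest',(R[:2,2]@EX).round(3),(R[:2,2]@EY).round(3),'toolx.ey',(R[:2,0]@EY).round(3),'f',o['contact_force'].round(1))
print('P tip upper',pt(12,0,-41).round(1),'tip low',pt(-9,0,-41).round(1),'q',o['q'].round(3),'jv',o['joint_vel'].round(2))
E
python3 st.py
```

```text
t 10.75 TCP rest [-200.9    8.6] z 151.8 alpha 39.9 tool z in rest 0.767 -0.005 toolx.ey -0.001 f [ 1.4  0.4 -1. ]
P tip upper [-224.6    8.7  187.3] tip low [-238.1    8.8  171.2] q [ 0.755  0.967 -0.69   1.228 -0.194  1.549  0.541] jv [ 0.18  0.6  -0.17 -0.54 -0.52  0.81  0.14]
```

{"method": "move_arm", "body": {"increments": "0.5 0 0 -25 0 0 0; 0.5 -2 6 -25 0 0 0; 0.5 -3 9 -25 0 0 0; 0.5 -3 9 -25 0 0 0; 0.5 -4 12 -15 0 0 0; 0.5 -4 12 -10 0 0 0; 0.5 -2 7 0 0 0 0; 0.5 0 0 0 0 0 0"}}

```text
t: 11.75
eef_pos: [0.623, -0.0459, 0.026]
tool_rot: [-0.341, 0.532, 0.734, 0.248]
contact_force: [0.2, -0.7, 0.1]
gripper_width: 0.505
```

```bash
python3 st.py; python3 - <<'E'
from h import *
o=bot.get_obs();p,d=snap('wrist','w9');s,_=snap('scene','s9')
cv2.imwrite('pics/s9z.png',cv2.resize(s[120:300,220:400,::-1],None,fx=3.2,fy=3.2,interpolation=cv2.INTER_CUBIC))
c=vision.calibration('wrist');E=np.array(c['hand_eye'])
v,u=np.mgrid[0:400,150:490];z=d[:,150:490]
w,x,y,zz=o['tool_rot'];R=Rn.from_quat([x,y,zz,w]).as_matrix()
T=(np.stack([(u-c['cx'])/c['fx']*z,(v-c['cy'])/c['fy']*z,z,z*0+1],-1)@E.T)[...,:3]
Wd=T@R.T+o['eef_pos'];r=rest(Wd)
hsv=cv2.cvtColor(p[:,150:490],cv2.COLOR_RGB2HSV)
b=(z>0)&(hsv[...,1]>60)&(Wd[...,2]>.078)&(Wd[...,2]<.09);print('board x trail',np.percentile(r[...,0][b],[.5,1,2,50])*1e3,'y',np.percentile(r[...,1][b],[1,99])*1e3,'z',np.median(Wd[...,2][b]))
st=(z>0)&(hsv[...,1]<50)&(Wd[...,2]>.065)&(Wd[...,2]<.074);print('step x',np.percentile(r[...,0][st],[.5,2,50])*1e3)
f=(z>.02)&(T[...,2]<-.03)&(abs(T[...,0])<.03)&(T[...,2]>-.08);print('finger tip toolz',np.percentile(T[f][:,2],[99,99.8])*1e3)
E
```

```text
t 11.75 TCP rest [-139.5    8.1] z 26.0 alpha 40.1 tool z in rest 0.765 -0.001 toolx.ey -0.0 f [ 0.2 -0.7  0.1]
P tip upper [-163.1    8.2   61.6] tip low [-176.6    8.2   45.6] q [ 0.721  1.063 -0.677  1.378 -0.157  1.312  0.59 ] jv [ 0.01 -0.    0.01 -0.02  0.01  0.01  0.  ]
board x trail [-120.29703202 -119.91509869 -119.62504071  -72.8727019 ] y [-57.73378951  76.48271208] z 0.08433446677608313
step x [-201.71936426 -192.96010496  -63.00922891]
finger tip toolz [-40.27769705 -38.98989605]
```

View pics/s9z.png

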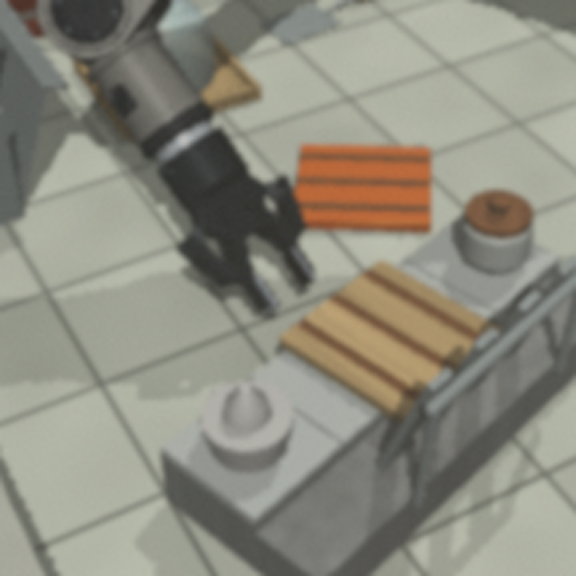

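View pics/w9.png

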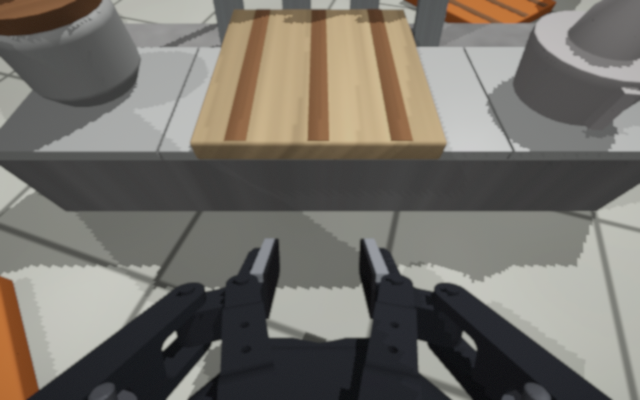

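The scene shows the tilted gripper clear of the board. The wrist view shows the board flush at the bars, its trailing edge at row ~150 (rest x ≈ -120) and the fingertips at (265,240) and (370,240). I'll advance the tips under the overhang.

{"method": "move_arm", "body": {"increments": "0.5 -2.5 7.6 -2 0 0 0; 0.5 -2.5 7.6 0 0 0 0; 0.5 -2.5 7.6 0 0 0 0; 0.5 -2.5 7.6 0 0 0 0; 0.5 -2.5 7.6 0 0 0 0; 0.5 -1.2 3.8 0 0 0 0; 0.5 -1.1 3.3 0 0 0 0; 0.5 0 0 0 0 0 0"}}

```text
t: 12.85
eef_pos: [0.6078, -0.0014, 0.0231]
tool_rot: [-0.342, 0.533, 0.734, 0.248]
contact_force: [0.6, 0.6, -0.3]
gripper_width: 0.501
```

```bash
python3 st.py; python3 - <<'E'
from h import *
p,d=snap('wrist','w10')
cv2.imwrite('pics/w10z.png',cv2.resize(p[100:300,170:470,::-1],None,fx=2.6,fy=2.6,interpolation=cv2.INTER_CUBIC))
E
```

```text
t 12.85 TCP rest [-92.5   8.7] z 23.1 alpha 40.1 tool z in rest 0.765 -0.0 toolx.ey -0.002 f [ 0.6  0.6 -0.3]
P tip upper [-116.1    8.7   58.6] tip low [-129.7    8.8   42.6] q [ 0.704  1.039 -0.696  1.469 -0.174  1.227  0.57 ] jv [ 0.    0.    0.   -0.01  0.    0.    0.  ]
```

View pics/w10z.png

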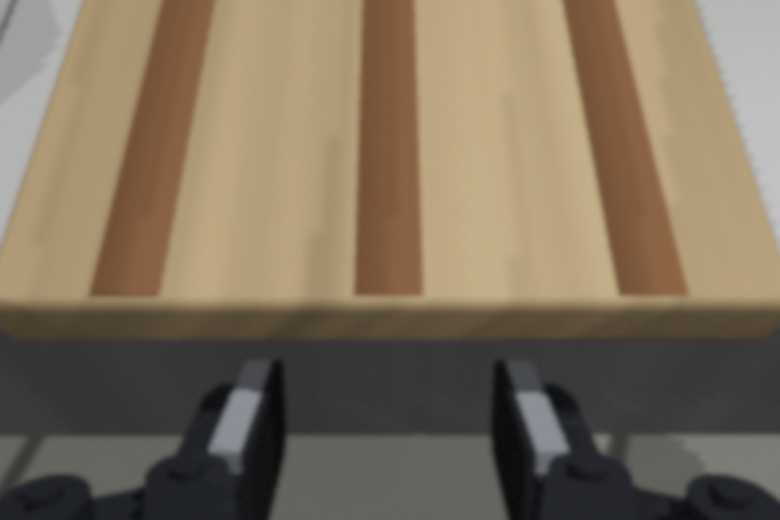

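{"method": "move_arm", "body": {"increments": "0.5 -0.6 1.9 0 0 0 0; 0.5 -0.5 1.4 0 0 0 0; 0.5 -0.3 1 0 0 0 0; 0.5 -0.3 1 0 0 0 0; 0.5 0 0 0 0 0 0; 0.5 0 0 0 0 0 0; 0.5 0 0 0 0 0 0; 0.5 0 0 0 0 0 0"}}

```text
t: 13.9
eef_pos: [0.6065, 0.0029, 0.0229]
tool_rot: [-0.341, 0.533, 0.733, 0.247]
contact_force: [0.3, -6.4, 1.5]
gripper_width: 0.498
```

```bash
python3 st.py; python3 - <<'E'
from h import *
p,d=snap('wrist','w11')
cv2.imwrite('pics/w11z.png',cv2.resize(p[100:300,170:470,::-1],None,fx=2.6,fy=2.6,interpolation=cv2.INTER_CUBIC))
E
```

```text
t 13.9 TCP rest [-88.    8.7] z 22.9 alpha 40.2 tool z in rest 0.764 -0.001 toolx.ey -0.002 f [ 0.3 -6.4  1.5]
P tip upper [-111.6    8.7   58.5] tip low [-125.1    8.7   42.5] q [ 0.703  1.036 -0.698  1.478 -0.176  1.218  0.568] jv [-0.  0. -0.  0.  0. -0.  0.]
```

View pics/w11z.png

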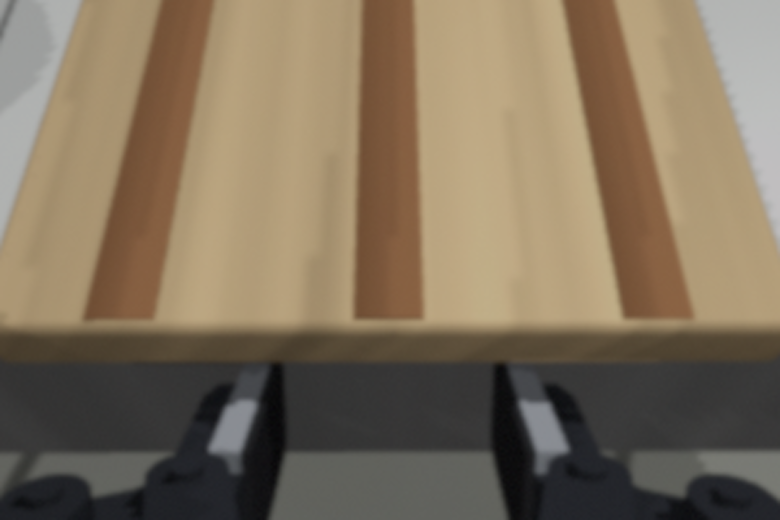

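The tips touch the step face at x ≈ -112 (6 N), about 8 mm past the board's lower edge. I'll ease back 1.5 mm and start lifting.

{"method": "move_arm", "body": {"increments": "0.5 0.5 -1.4 0 0 0 0; 0.5 0 0 3 0 0 0; 0.5 0 0 3 0 0 0; 0.5 0 0 3 0 0 0; 0.5 0 0 3 0 0 0; 0.5 0 0 3 0 0 0; 0.5 0 0 3 0 0 0; 0.5 0 0 0 0 0 0"}}

```text
t: 14.95
eef_pos: [0.6067, 0.0024, 0.0414]
tool_rot: [-0.342, 0.533, 0.734, 0.248]
contact_force: [-0.1, -0.6, -0.6]
gripper_width: 0.499
```

```bash
python3 st.py; python3 - <<'E'
from h import *
p,d=snap('wrist','w12');s,_=snap('scene','s12')
A=cv2.resize(p[100:300,170:470,::-1],(450,300));B=cv2.resize(s[150:300,240:390,::-1],(300,300),interpolation=cv2.INTER_CUBIC);cv2.imwrite('pics/c12.png',np.hstack([A,B]))
E
```

```text
t 14.95 TCP rest [-88.5   8.6] z 41.4 alpha 40.1 tool z in rest 0.765 -0.001 toolx.ey -0.001 f [-0.1 -0.6 -0.6]
P tip upper [-112.1    8.6   77. ] tip low [-125.6    8.6   60.9] q [ 0.707  1.013 -0.706  1.477 -0.184  1.238  0.558] jv [ 0.  0.  0.  0.  0. -0.  0.]
```

View pics/c12.png

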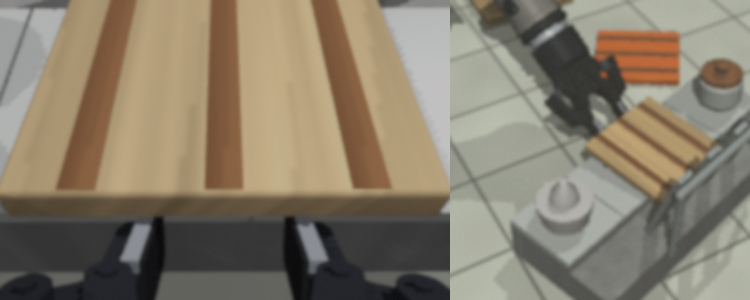

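The board's trailing edge is lifted and rests on the fingers. I'll carry on along the tipping arc.

{"method": "move_arm", "body": {"increments": "0.5 -0.5 1.6 3 0 0 0; 0.5 -0.6 1.7 3 0 0 0; 0.5 -0.9 2.7 5 0 0 0; 0.5 -0.9 2.7 5 0 0 0; 0.5 -0.9 2.7 5 0 0 0; 0.5 -0.8 2.4 5 0 0 0; 0.5 -0.8 2.4 5 0 0 0; 0.5 0 0 0 0 0 0"}}

```text
t: 16.05
eef_pos: [0.6013, 0.0189, 0.0726]
tool_rot: [-0.341, 0.533, 0.734, 0.248]
contact_force: [0.6, -2.0, -0.4]
gripper_width: 0.499
```

```bash
cat > c.py <<'E'
from h import *
import sys
f=sys.argv[1]
o=bot.get_obs();p,d=snap('wrist','w'+f);s,ds=snap('scene','s'+f)
A=cv2.resize(p[:,100:540,::-1],(440,400));B=cv2.resize(s[150:300,250:385,::-1],(360,400),interpolation=cv2.INTER_CUBIC);cv2.imwrite('pics/c'+f+'.png',np.hstack([A,B]))
# board plane via scene depth (brown pixels)
c=vision.calibration('scene');v,u=np.mgrid[150:300,250:385];z=ds[150:300,250:385]
W=(np.stack([(u-c['cx'])/c['fx']*z,(v-c['cy'])/c['fy']*z,z],-1)-np.array(c['t']))@np.array(c['R'])
hsv=cv2.cvtColor(s[150:300,250:385],cv2.COLOR_RGB2HSV)
r=np.concatenate([rest(W),W[...,2:]],-1)
m=(hsv[...,1]>60)&(hsv[...,0]>9)&(hsv[...,0]<30)&(r[...,2]>.05)&(abs(r[...,1]-.009)<.085)&(r[...,0]>-.2)&(r[...,0]<.12)
P=r[m]
cen=np.median(P,0);
for i in range(3):
    P=P if i==0 else P[abs((P-cen)@n)<.008]
    cen=P.mean(0);n=np.linalg.svd(P-cen,full_matrices=False)[2][2]
n*=np.sign(n[2]) if abs(n[2])>.2 else -np.sign(n[0])
print('n',len(P),'cen',(cen*1e3).round(),'normal',n.round(3),'theta',np.degrees(np.arctan2(n[0],n[2])).round(1))
print('ext x',(np.percentile(P[:,0],[1,99])*1e3).round(),'y',(np.percentile(P[:,1],[1,99])*1e3).round(),'z',(np.percentile(P[:,2],[1,99])*1e3).round())
E
python3 st.py; python3 c.py 13
```

```text
t 16.05 TCP rest [-71.2   8.7] z 72.6 alpha 40.1 tool z in rest 0.765 -0.0 toolx.ey -0.001 f [ 0.6 -2.  -0.4]
P tip upper [-94.8   8.7 108.1] tip low [-108.3    8.7   92.1] q [ 0.706  0.963 -0.727  1.507 -0.207  1.242  0.531] jv [ 0.    0.01  0.01 -0.    0.01 -0.    0.  ]
n 2010 cen [-45.   4. 109.] normal [ 0.38  -0.01   0.925] theta 22.3
ext x [-147.   18.] y [-61.  76.] z [ 82. 153.]
```

View pics/c13.png

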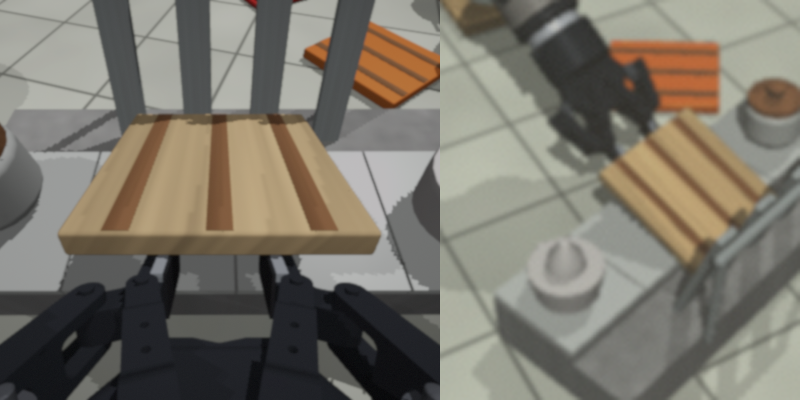

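The board is tipping evenly, at about 22°, with the fingers under its trailing edge. Continuing.

{"method": "move_arm", "body": {"increments": "0.5 -0.9 2.9 5.8 0 0 0; 0.5 -0.9 2.9 5.8 0 0 0; 0.5 -0.9 2.9 5.8 0 0 0; 0.5 -1.2 3.6 4 0 0 0; 0.5 -1.2 3.6 4 0 0 0; 0.5 -1.2 3.6 4 0 0 0; 0.5 -1.2 3.6 4 0 0 0; 0.5 0 0 0 0 0 0"}}

```text
t: 17.15
eef_pos: [0.5937, 0.0421, 0.1059]
tool_rot: [-0.342, 0.533, 0.734, 0.248]
contact_force: [-0.2, -0.4, -0.3]
gripper_width: 0.5
```

```bash
python3 st.py; python3 c.py 14
```

```text
t 17.15 TCP rest [-46.8   8.7] z 105.9 alpha 40.1 tool z in rest 0.765 -0.0 toolx.ey -0.001 f [-0.2 -0.4 -0.3]
P tip upper [-70.4   8.7 141.5] tip low [-83.9   8.7 125.4] q [ 0.702  0.907 -0.753  1.542 -0.235  1.239  0.5  ] jv [ 0.    0.01  0.01 -0.    0.01 -0.    0.  ]
n 2008 cen [-33.   3. 124.] normal [ 0.693 -0.007  0.721] theta 43.8
ext x [-80.  15.] y [-61.  76.] z [ 76. 168.]
```

View pics/c14.png

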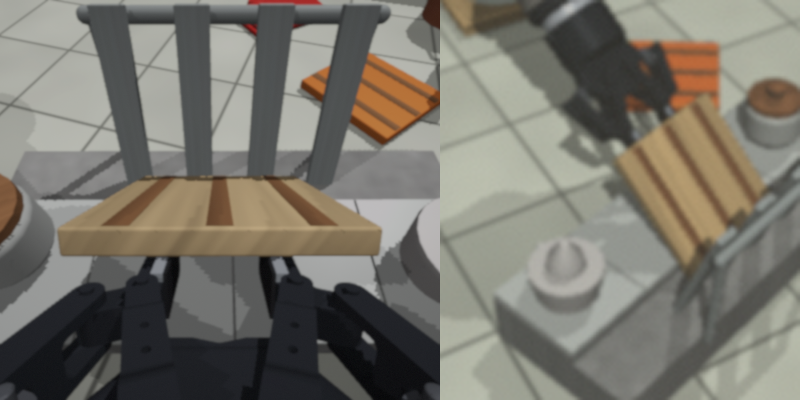

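{"method": "move_arm", "body": {"increments": "0.5 -1.6 4.8 3.2 0 0 0; 0.5 -1.6 4.8 3.2 0 0 0; 0.5 -1.6 4.8 3.2 0 0 0; 0.5 -1.6 4.8 3.2 0 0 0; 0.5 -1.6 4.8 3.2 0 0 0; 0.5 -1.6 4.8 1.5 0 0 0; 0.5 -1.6 4.8 1.5 0 0 0; 0.5 0 0 0 0 0 0"}}

```text
t: 18.25
eef_pos: [0.5822, 0.0758, 0.1246]
tool_rot: [-0.342, 0.533, 0.734, 0.248]
contact_force: [0.9, -1.7, -0.7]
gripper_width: 0.502
```

```bash
python3 st.py; python3 c.py 15
```

```text
t 18.25 TCP rest [-11.1   9.1] z 124.6 alpha 40.1 tool z in rest 0.765 0.0 toolx.ey -0.001 f [ 0.9 -1.7 -0.7]
P tip upper [-34.7   9.  160.2] tip low [-48.3   9.1 144.1] q [ 0.688  0.864 -0.779  1.593 -0.263  1.204  0.471] jv [ 0.01  0.01  0.01 -0.01  0.01  0.    0.  ]
n 1697 cen [-12.   1. 141.] normal [ 0.897 -0.007  0.441] theta 63.8
ext x [-43.  16.] y [-61.  76.] z [ 83. 195.]
```

View pics/c15.png

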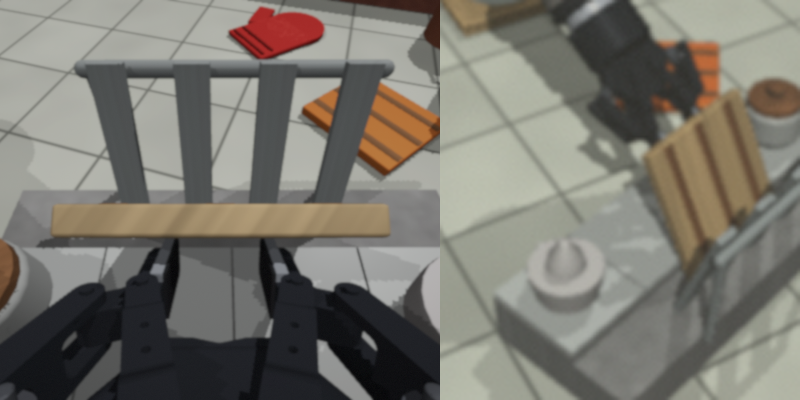

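{"method": "move_arm", "body": {"increments": "0.5 -1.6 4.8 1.5 0 0 0; 0.5 -1.6 4.8 1.5 0 0 0; 0.5 -1.6 4.8 1.5 0 0 0; 0.5 -1.4 4.3 0 0 0 0; 0.5 -1.4 4.3 0 0 0 0; 0.5 -1.4 4.3 0 0 0 0; 0.5 -1.4 4.3 0 0 0 0; 0.5 0 0 0 0 0 0"}}

```text
t: 19.35
eef_pos: [0.5718, 0.1074, 0.129]
tool_rot: [-0.342, 0.533, 0.734, 0.247]
contact_force: [0.4, -0.7, -0.8]
gripper_width: 0.498
```

```bash
python3 st.py; python3 c.py 16
```

```text
t 19.35 TCP rest [22.1  9.1] z 129.0 alpha 40.1 tool z in rest 0.765 0.0 toolx.ey -0.001 f [ 0.4 -0.7 -0.8]
P tip upper [ -1.5   9.1 164.6] tip low [-15.1   9.2 148.5] q [ 0.669  0.842 -0.798  1.639 -0.283  1.156  0.451] jv [ 0.01  0.    0.01 -0.01  0.    0.    0.  ]
n 965 cen [ 13.  -0. 149.] normal [-0.982  0.006 -0.187] theta -100.8
ext x [-5. 21.] y [-62.  74.] z [ 97. 205.]
```

View pics/c16.png

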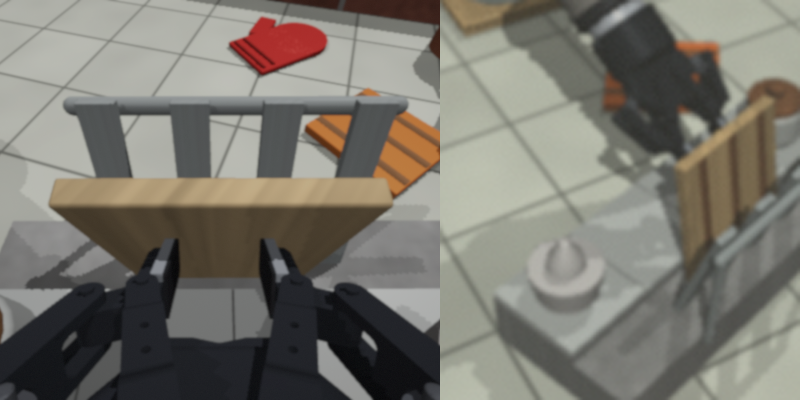

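Now about 79°, pushing it on past vertical.

{"method": "move_arm", "body": {"increments": "0.5 -1.2 3.8 0 0 0 0; 0.5 -1.2 3.8 0 0 0 0; 0.5 -1.2 3.8 0 0 0 0; 0.5 -1.2 3.8 0 0 0 0; 0.5 -1.2 3.8 0 0 0 0; 0.5 -1.2 3.8 0 0 0 0; 0.5 -1.2 3.8 0 0 0 0; 0.5 -1.2 3.8 0 0 0 0"}}

```text
t: 20.45
eef_pos: [0.5625, 0.1375, 0.1289]
tool_rot: [-0.342, 0.533, 0.733, 0.248]
contact_force: [0.2, 0.5, -0.1]
gripper_width: 0.501
```

```bash
python3 st.py; python3 c.py 17
```

```text
t 20.45 TCP rest [53.6  8.7] z 128.9 alpha 40.1 tool z in rest 0.765 -0.0 toolx.ey -0.002 f [ 0.2  0.5 -0.1]
P tip upper [ 30.    8.7 164.5] tip low [ 16.5   8.8 148.4] q [ 0.646  0.828 -0.813  1.68  -0.3    1.105  0.434] jv [-0.02 -0.01 -0.02  0.04 -0.02 -0.05 -0.02]
n 192 cen [ 54. -14. 201.] normal [ 0.286 -0.036  0.957] theta 16.7
ext x [-115.   76.] y [-62.  44.] z [187. 256.]
```

View pics/c17.png

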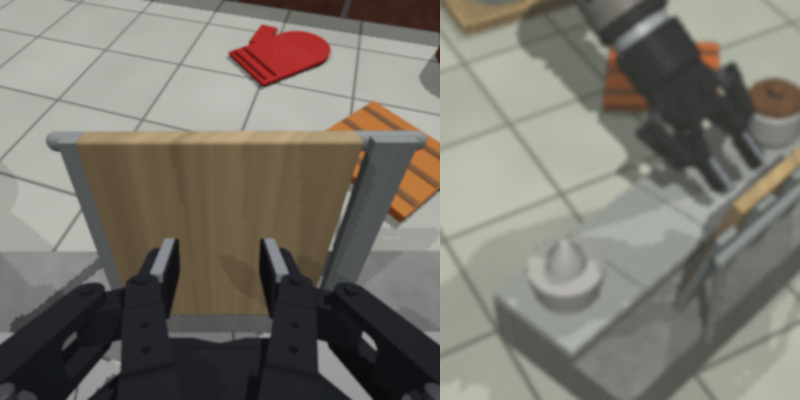

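The board has tipped over and lies against the bars. I'll withdraw and check the resting pose.

{"method": "move_arm", "body": {"increments": "0.5 1.6 -4.8 0 0 0 0; 0.5 3 -10 2 0 0 0; 0.5 5 -14 8 0 0 0; 0.5 5 -14 10 0 0 0; 0.5 5 -14 10 0 0 0; 0.5 5 -14 10 0 0 0; 0.5 3 -10 5 0 0 0; 0.5 0 0 0 0 0 0"}}

```text
t: 21.55
eef_pos: [0.5908, 0.0554, 0.174]
tool_rot: [-0.341, 0.534, 0.733, 0.248]
contact_force: [-0.6, 0.3, -0.1]
gripper_width: 0.504
```

```bash
python3 st.py; python3 - <<'E'
from h import *
o=bot.get_obs();p,d=snap('wrist','w18')
c=vision.calibration('wrist');E=np.array(c['hand_eye']);v,u=np.mgrid[0:400,0:640];z=d
w,x,y,zz=o['tool_rot'];R=Rn.from_quat([x,y,zz,w]).as_matrix()
W=(np.stack([(u-c['cx'])/c['fx']*z,(v-c['cy'])/c['fy']*z,z,z*0+1],-1)@E.T)[...,:3]@R.T+o['eef_pos']
r=np.concatenate([rest(W),W[...,2:]],-1)*1e3
hsv=cv2.cvtColor(p,cv2.COLOR_RGB2HSV)
m=(z>0)&(hsv[...,1]>60)&(hsv[...,0]>9)&(hsv[...,0]<30)&(abs(r[...,1]-9)<85)&(r[...,0]>-20)&(r[...,0]<110)&(r[...,2]>45)&(r[...,2]<190)
P=r[m];cen=np.median(P,0);n=None
for i in range(4):
    if n is not None: P=P[abs((P-cen)@n)<5]
    cen=P.mean(0);n=np.linalg.svd(P-cen,full_matrices=False)[2][2]
n*=np.sign(-n[0]);print(len(P),cen.round(1),n.round(3),'lean',np.degrees(np.arcsin(n[2])).round(1))
print('z',np.percentile(P[:,2],[.2,1,99]).round(1),'x',np.percentile(P[:,0],[.2,1,99]).round(1),'y',np.percentile(P[:,1],[1,99]).round(1))
t=r[(z>0)&(hsv[...,1]>60)&(abs(r[...,1]-9)<85)&(r[...,0]>20)&(r[...,0]<110)&(r[...,2]>185)&(r[...,2]<225)];print('top face',len(t),np.percentile(t,[2,98],axis=0).round(1) if len(t) else '')
b,db=snap('top','t18')
cv2.imwrite('pics/c18.png',np.hstack([cv2.resize(p[:,80:560,::-1],(480,400)),cv2.resize(b[125:265,220:332,::-1],(320,400),interpolation=cv2.INTER_CUBIC)]))
E
```

```text
t 21.55 TCP rest [-33.2   7.3] z 174.0 alpha 40.1 tool z in rest 0.764 -0.002 toolx.ey -0.002 f [-0.6  0.3 -0.1]
P tip upper [-56.8   7.3 209.6] tip low [-70.4   7.4 193.6] q [ 0.71   0.818 -0.789  1.538 -0.277  1.299  0.446] jv [-0.01  0.01 -0.01  0.03 -0.   -0.01 -0.  ]
18697 [ 39.2   9.6 135. ] [-0.94  -0.     0.341] lean 20.0
z [ 55.3  62.3 189.1] x [12.3 12.9 59.2] y [-57.8  77. ]
top face 4204 [[ 57.1 -56.8 185.4]
 [ 71.6  75.3 199.7]]
```

View pics/c18.png

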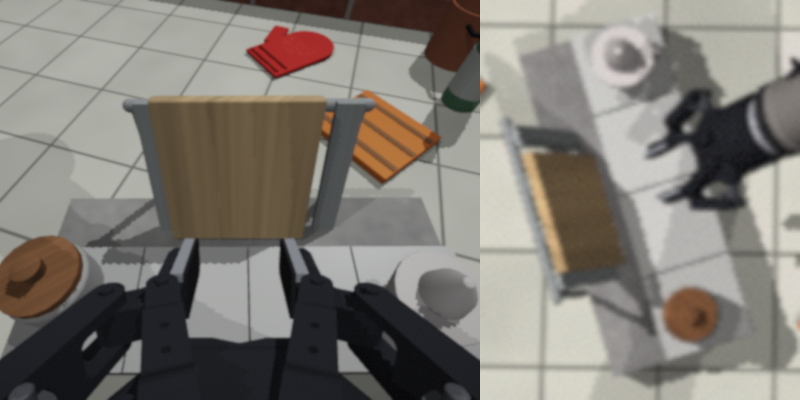

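The board leans at 20.0° with its foot in the gutter (underside corner at x ≈ 13, z ≈ 58 mm), its centre at y ≈ +10 mm. The gripper is clear. One last check that the neighbours haven't moved, then I'll hand in.

```bash
python3 - <<'E'
from h import *
a=np.load('pics/top0.npz')['p'];b=np.load('pics/t18.npz')['p']
for nm,(u0,u1,v0,v1) in {'cellar':(280,308,222,248),'squeezer':(256,284,132,160),'tray':(410,480,170,240)}.items():
    s,_=cv2.phaseCorrelate(cv2.cvtColor(a,cv2.COLOR_RGB2GRAY)[v0:v1,u0:u1].astype(np.float32),cv2.cvtColor(b,cv2.COLOR_RGB2GRAY)[v0:v1,u0:u1].astype(np.float32));print(nm,'px shift',np.round(s,2),'(~3.4 mm/px)')
o=bot.get_obs();print(o['contact_force'].round(1),o['joint_vel'].round(3))
bot.hand_in()
E
```

```text
cellar px shift [0.48 0.4 ] (~3.4 mm/px)
squeezer px shift [-0.01  0.06] (~3.4 mm/px)
tray px shift [ 0.45 -0.14] (~3.4 mm/px)
[-0.1  0.8  0.7] [-0.006  0.003 -0.005  0.009 -0.    -0.002  0.001]
the job is handed in; nothing more can be done
```

The board is standing on its leading edge in the gutter, leaning back on the bars, and the job is handed in at about 21.6 s. No verdict was reported.

**What I did:** I pushed the board flat along the step with the half-open fingers until it stopped against the bars. Then I tilted the tool 50°, hooked the fingertips under the overhang, tipped the board up and over, and withdrew.

**Home against the bars:** the leading edge was at about x = 31 mm on both corners and square within 0.2°. It pressed on the bars with a steady 5.5 N.

**Final pose:**
- The board leans 20.0° back from vertical.
- Its lower underside corner is at about x = 13, z = 58 mm, and the top edge is at x = 57–72 mm.
- Its centre is about 10 mm off the rest's middle.
- The gripper is clear, with near-zero force.

**Neighbours:** the cellar, squeezer and tray with its cloche show shifts of at most 0.7 pixel (about 2 mm), which is within noise.

**What disagreed:**
- The fingertips sit about 40 mm behind the reported TCP (about 53 mm when fully open), not at it as the text says. My first push therefore passed above the board without touching it. I measured the tips in the wrist and scene views and corrected for it.
- My rest frame may be about 2 mm off in x.

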